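# Tap jammed cabinet knobs out of a tilted bottle

### The arm

A 6-joint arm with a two-finger parallel gripper is mounted at the origin on the work surface. World frame = base frame: x ahead of the robot, y to its left, z up, the work surface at z = 0. Lengths are in m, angles in rad, forces in N, time in s.
With the tool pointing down it reaches from about 0.3 to 0.825 m from the base axis. Payload 5.4 kg.
Tool frame: the origin (TCP) lies at the very end of the fingers, on their centre line; the grasp point (between the pads) lies 19 mm behind it; z points along the fingers, y is the line along which they close (so a half turn about z gives the same grasp; the last joint's range is limited). The gripper opens to 92 mm and grips with 3 to 60 N. Pads are 20 mm wide; open, the fingers measure 128 mm over their backs; the gripper's body (75 mm by 189 mm) begins 69 mm behind the grasp point.
Start: joints at [-1.465, 0.158, 1.597, -0, 1.386, -0.21], TCP at [0.179, -0.547, 0.187] pointing down, gripper open.
Joint ranges: [-2.91, 2.91], [-0.94, 2.29], [0.18, 2.7], [-1.29, 4.43], [0.17, 2.64], [-3, 3]. Speed limits (rad/s): [2.57, 2.57, 3.14, 3.14, 3.14, 3.14].

### API

Orientations are given as a 3x3 rotation matrix whose columns are the frame's x, y, z axes.
In Python, from cell import read_state, vision, close_job gives the robot as it stands.
- The arm moves only by the tool apply_moves, never from a script. Its arguments are lists of equal length, an entry for each row: "delta_pos": the shift along the tool's x, y, z as a fraction of full scale, a list of three; "turn": the turn about the tool's z as a fraction of full scale. A call has exactly 5 rows; each row shifts and turns the commanded pose from where the row before left it, along the tool's axes as they then stand; what a row does not reach is not made up. Full scale, the value 1, is 3 cm for a shift and 0.08 rad for a turn. A row lasts 1/12 s, in which the tool goes at most 41.7 mm and 7.16 degrees, less where a joint would pass 70% of its speed; a pose out of reach is approached as far as the arm can. A call with a number of a shift or a turn outside -1 to 1 is refused whole. A call with a gripper value outside its range is refused whole. "jaw" is the opening, from 0 (shut) to 1 (fully open), set as the call begins (left out, the last holds). The fingers move at their own pace and stop on an object; "squeeze" is the grip in N (left out, the last holds). Time passes only in rows, so rows that do not move let the fingers close, or fill a call up. It gives the time, the measured TCP pose, the force, the opening and the grip force at its end, in the units of the state.
- read_state(): the state, without advancing time (a new reading comes with each control period).
- vision.camera(name): name is "scene" or "side" or "wrist"; returns (picture, depth): 420x560x3 uint8, blue, green, red; 420x560 float32, m along the optical axis (not along the pixel's ray), 0 where there is no reading.
- vision.camera_model(name): a dict with "fx", "fy", "cx", "cy" (pixels), "origin" and "rotation" of the camera in the world. Camera axes: x right, y down, z forward; pixel columns grow to the right and rows downward; lengths in m; the calibration is good to about 2 mm. The wrist camera is an equidistant fisheye: a pixel r from the principal point sees the ray r / f radians off the axis. A picture is of the moment at which its call begins: read the wrist's pose just before it. camera_model takes no time and is no camera call; for the wrist camera it gives the pose at the moment of the call.
- close_job(): hands the job in; it is judged then, once.
The state is a dict: "t": time; "q": joint angles; "joint_velocities": joint speeds; "effort": joint torques, N m; "tcp_pos": TCP position; "tcp_rot": TCP orientation; "contact_force": force on the tool from outside, world axes, zero at the start; "torque": the same for the moment, N m; "opening": finger opening in m; "grip_force": force on a finger pad.
Only numpy, scipy, OpenCV 4.12 (cv2) and the standard library are available. Lean on these libraries where they do the work, as an engineer would, in place of code of your own. Each camera call takes 0.05 s, during which the arm holds its last target. There are 200 camera calls.

### The job

Three brass cabinet knobs are jammed in the neck of the tilted clear bottle. Set the red tray on the table under the bottle's mouth, tap the side of the bottle briskly but not hard until all three knobs have dropped into the tray, then set the tray with the knobs down flat in the middle of the wooden cabinet door panel and let go. Do not touch the knobs, and leave the other things on the bench where they are.

Things in the scene. Friction and masses are not known exactly. Their poses are not given: they have to be found in the camera images.
- stand: Fixed plywood stand carrying the tilted bottle. Origin on the table straight below the middle of the bottle's mouth; x points from the mouth back under the bottle (away from where the knobs come out), y to the left of x, z up. Its base board, 110 mm wide, lies from 50 to 130 mm along x; before that the table under the mouth is open.
- mouth (a point): Middle of the lower lip of the bottle's mouth, 80 mm above the table; the mouth (red ring) looks down along the stand's -x. Knobs leave it at about 0.5 m/s and land about 20 to 60 mm in front of it (stand's -x), some sliding on until a tray wall stops them.
- bottle_cap (a point): Middle of the outside of the red closed upper end of the clear, flat-sided plastic bottle. From here its axis slopes down at 50 degrees to the mouth, in the stand's x-z plane: a wide part 90 mm long, 92 mm across (stand's y) and 31 mm thick, then shoulders and a neck 30 mm long and 41 mm wide inside; 4 mm walls. Highest point about 200 mm above the table.
- side_left (a point): Middle of a good place to tap on the bottle's flat left side (stand's +y side), about 129 mm above the table, on the outer face of the wide part near the shoulder. The side is upright, its outward normal is the stand's +y; at this x it reaches from about 105 to 153 mm above the table.
- side_right (a point): The same place on the right side (outward normal the stand's -y).
- bottle (a joint): Sideways shift of the bottle (0.25 kg) along the stand's y, m; 0 at rest. Rubber mounts let it spring to and fro: 1 N per mm, at most 20 mm each way. Brisk taps (finger at about 0.2 to 0.4 m/s where it meets the side, 6 to 15 mm deep, then straight off again) shake the jam apart, often only after several taps; slow pushing seldom does.
- knob0: Brass cabinet knob: flat round head 24 mm across and 9 mm thick, with a stem 12 mm across, 20 mm tall in all, 30 g. Origin in the centre of the head's flat face, z along the stem. At the start two knobs lie side by side, wedged against the shoulders where the neck begins.
- knob1: Brass cabinet knob: flat round head 24 mm across and 9 mm thick, with a stem 12 mm across, 20 mm tall in all, 30 g. Origin in the centre of the head's flat face, z along the stem. At the start two knobs lie side by side, wedged against the shoulders where the neck begins.
- knob2: Brass cabinet knob: flat round head 24 mm across and 9 mm thick, with a stem 12 mm across, 20 mm tall in all, 30 g. Origin in the centre of the head's flat face, z along the stem. At the start it lies behind the two jammed ones, held up by them.
- tray: Loose red open tray, 130 mm (x) by 100 mm (y) outside, 45 mm high, walls and floor 4 mm, 150 g. Origin in the middle of its underside, z up. A black upright grip is joined to the outside of its -x end wall: a block 30 mm (x) by 12 mm (y), 85 mm tall, centred at x = -80 mm, y = 0; pinch it across y near its top, above the rim.
- door_panel: Fixed pale wooden cabinet door panel lying flat, 220 mm (x) by 180 mm (y), 18 mm thick. Origin in the middle of its underside.
- glue_bottle: Bystander: white glue bottle, 170 mm tall, 60 mm across, origin at its foot.
- oil_can: Bystander: tin can, 150 mm tall, 60 mm across, origin at its foot.
- screwdriver: Bystander: screwdriver lying along its x, origin in its middle.
- wrench: Bystander: steel wrench lying along its x, origin in its middle.
- tape_measure: Bystander: yellow tape measure 70 x 35 x 60 mm.
Not all that is in view belongs to the job. What is shaped like the stand but green is not meant. What is shaped like the tray but pink is not meant.

How it is judged:
By the outcome, as a careful person would: the job done as asked, in the order asked, and still so for the second after the job is handed in, with the robot touching nothing.
It also fails if it takes over 72 s, if anything falls off the work surface, if the arm or the gripper's body presses on something with over 40 N, if the wrist force passes 120 N, or if a joint passes its speed limit or range.

## Working session

There is one attempt and no reset: what is moved stays moved. The work goes in short steps, Python scripts to look and compute and a tool call to move; the robot and the scene stay as the last step left them, time stands still between calls to the robot, and variables do not carry over. Pictures are saved under pics/ and viewed, at most 10 in all, crops included, and the job is handed in when it is done.

Besides the shell and the picture viewer there is one more tool, called as a command line: name --pt "numbers of a row" for each row, then --argument value for the rest. apply_moves: Moves the arm, as the interface text tells. Shift numbers are shares of 3 cm and turn numbers shares of 0.08 rad, none past 1 either way. Its arguments: {"type":"object","properties":{"delta_pos":{"type":"array","items":{"type":"array","items":{"type":"number"}}},"turn":{"type":"array","items":{"type":"number"}},"jaw":{"type":"number"},"squeeze":{"type":"number"}},"required":["delta_pos","turn"]}

```bash
mkdir -p pics; python3 - <<'E'
from cell import read_state, vision
import cv2,numpy as np,pickle
d={}
for n in("scene","side"):
    im,dp=vision.camera(n); m=vision.camera_model(n); d[n]=(im,dp,m); cv2.imwrite(f"pics/{n}0.png",im); print(n,m)
pickle.dump(d,open("d0.pkl","wb"))
s=read_state();print(s["t"],s["tcp_pos"],s["tcp_rot"],s["opening"])
E
```

```text
scene {'fx': 458.2776599517174, 'fy': 458.2776599517174, 'cx': 280.7711167107511, 'cy': 206.9476663108455, 'origin': array([ 1.14820383, -0.22003978,  1.29286532]), 'rotation': array([[ 0.31414203,  0.81900338, -0.4801544 ],
       [ 0.94932826, -0.27606054,  0.15022126],
       [-0.00951997, -0.50301496, -0.86422527]])}
side {'fx': 486.1253838785474, 'fy': 486.1253838785474, 'cx': 279.4500986801467, 'cy': 208.66584966624725, 'origin': array([-0.140351  ,  1.16074152,  1.01256673]), 'rotation': array([[-0.88747304, -0.25509703,  0.38381911],
       [-0.46085464,  0.49511268, -0.73653   ],
       [-0.00214709, -0.83053533, -0.55696181]])}
0.1 [ 0.17848543 -0.54596918  0.18611105] [[ 9.50562643e-01  3.10532811e-01 -1.88489736e-04]
 [ 3.10532673e-01 -9.50561194e-01  1.69578383e-03]
 [ 3.47425490e-04 -1.67048098e-03 -9.99998544e-01]] 0.09149509949157118
```

View pics/scene0.png

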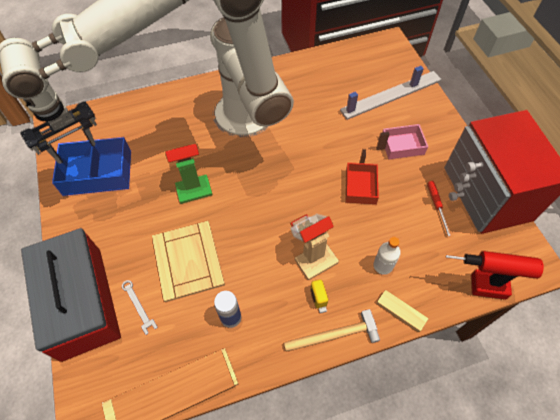

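View pics/side0.png

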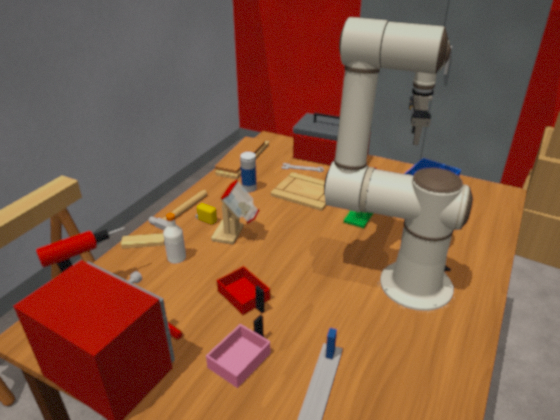

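The scene picture shows the red tray at (362,183) with its grip at (364,156). The bottle stand is at (315,240) with its base board at (318,263), and the door panel is at (188,260). The side picture shows the tray at (243,290) and the mouth near (253,214).

```bash
cat >h.py <<'E'
import numpy as np,cv2,pickle
def cloud(dp,m):
    v,u=np.mgrid[:dp.shape[0],:dp.shape[1]]
    c=np.stack([(u-m["cx"])/m["fx"]*dp,(v-m["cy"])/m["fy"]*dp,dp],-1)
    return c@m["rotation"].T+m["origin"]
def rect(p):
    return cv2.minAreaRect((p[:,:2]*1000).astype(np.float32))
E
python3 - <<'E'
from h import *
d=pickle.load(open("d0.pkl","rb"))
allp=[];allc=[]
for n in d:
    im,dp,m=d[n];P=cloud(dp,m); ok=(dp>0)
    allp.append(P[ok]);allc.append(im[ok])
    hsv=cv2.cvtColor(im,cv2.COLOR_BGR2HSV)
    if n=="scene": boxes=dict(tray=(335,155,385,210),stand=(285,205,345,280),panel=(145,215,230,305))
    else: boxes=dict(tray=(210,262,275,315),stand=(208,175,262,245))
    for k,(a,b,c,e) in boxes.items():
        Q=P[b:e,a:c].reshape(-1,3);H=hsv[b:e,a:c].reshape(-1,3).astype(int)
        red=((H[:,0]<6)|(H[:,0]>174))&(H[:,1]>170)
        if k=="tray":
            q=Q[red&(Q[:,2]>.036)&(Q[:,2]<.055)];print(n,"tray rim",rect(q),len(q))
            q=Q[(H[:,2]<70)&(Q[:,2]>.055)&(Q[:,2]<.1)];print(n,"grip",len(q),q.mean(0) if len(q) else 0, rect(q) if len(q) else 0)
        if k=="panel":
            q=Q[(Q[:,2]>.012)&(Q[:,2]<.03)];print("panel",rect(q),len(q),np.median(q,0))
        if k=="stand":
            q=Q[red&(Q[:,2]>.15)];print(n,"cap",rect(q),q.mean(0),q[:,2].max())
            q=Q[red&(Q[:,2]<.14)&(Q[:,2]>.06)];print(n,"mouth ring",len(q),q.mean(0) if len(q) else 0,q.min(0),q.max(0))
            q=Q[(Q[:,2]>.006)&(Q[:,2]<.03)];print(n,"base",rect(q),len(q))
P=np.vstack(allp);C=np.vstack(allc)
# orthographic top view of stand/tray area, 2px/mm
x0,x1,y0,y1=.3,.75,-.15,.35
s=(P[:,0]>x0)&(P[:,0]<x1)&(P[:,1]>y0)&(P[:,1]<y1)&(P[:,2]<.25)
P=P[s];C=C[s];o=np.argsort(P[:,2]);P=P[o];C=C[o]
img=np.zeros((540,600,3),np.uint8)
for p,c in zip(P,C):
    r=int((x1-p[0])*1200);k=int((y1-p[1])*1200);img[max(r-1,0):r+2,max(k-1,0):k+2]=c
cv2.imwrite("pics/top.png",img)
E
```

```text
scene tray rim ((441.8565979003906, 279.251708984375), (100.0180892944336, 133.25863647460938), 65.7675552368164) 211
scene grip 7 [0.37910028 0.30499261 0.06140034] ((379.2762451171875, 305.0027160644531), (6.167428970336914, 4.689270973205566), 72.68032836914062)
scene cap ((862.946533203125, -97.12411499023438), (80.82181549072266, 615.9447631835938), 59.21365737915039) [0.63464498 0.03973473 0.19541395] 1.2928653223093938
scene mouth ring 16 [0.55212823 0.01639668 0.10954933] [ 0.53896158 -0.0029559   0.10221296] [0.63276478 0.04650301 0.13418159]
scene base ((582.614501953125, 66.02599334716797), (189.4505615234375, 256.7904968261719), 70.36044311523438) 917
panel ((519.5848388671875, -325.5836486816406), (180.2085418701172, 223.4389190673828), 88.64984893798828) 4012 [ 0.52733936 -0.32642114  0.01998801]
side tray rim ((427.4253234863281, 285.7248840332031), (100.99317169189453, 160.53416442871094), 66.62195587158203) 274
side grip 81 [0.36377643 0.31426176 0.07413173] ((365.70819091796875, 312.9303283691406), (11.98066520690918, 28.777130126953125), 72.08232879638672)
side cap ((622.323486328125, 43.86177062988281), (21.162036895751953, 91.34242248535156), 9.277137756347656) [0.618966   0.05396126 0.19454913] 0.2037912671012434
side mouth ring 9 [0.54391308 0.04425305 0.09734379] [0.53725256 0.01514943 0.08622301] [0.55366263 0.05531051 0.10723265]
side base ((716.2362060546875, -105.08262634277344), (211.03541564941406, 464.000244140625), 29.230125427246094) 563
```

View pics/top.png

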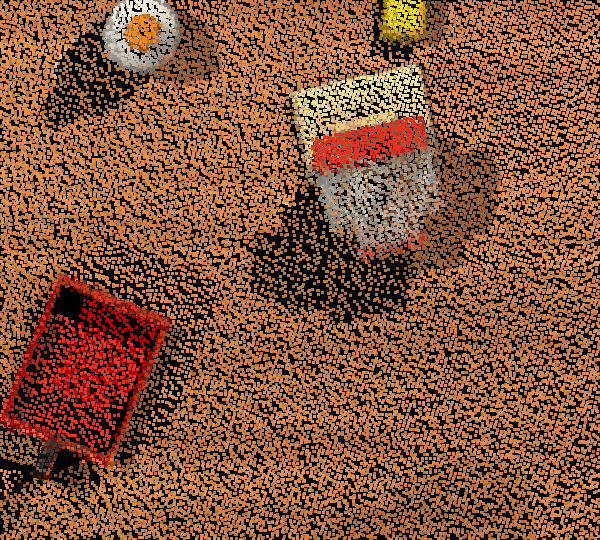

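The top view gives the tray yaw as about -24°, with the grip at its robot-side end. The stand yaw is about 9 to 13°, with the mouth facing the robot. I'll refine the stand yaw, locate the pink tray's grip, and write a row planner.

```bash
cat >>h.py <<'E'
def plan(s,wps,vmax=0.95,tmax=0.95):
    """wps: (x,y,z,yaw) TCP targets; prints rows in tool units"""
    p=np.array(s["tcp_pos"]);R=np.array(s["tcp_rot"]);yaw=np.arctan2(R[1,0],R[0,0]);rows=[]
    for x,y,z,yw in wps:
        t=np.array([x,y,z]);dy=(yw-yaw+np.pi)%(2*np.pi)-np.pi
        d=t-p; n=int(max(np.ceil(np.linalg.norm(d)/(.03*vmax)),np.ceil(abs(dy)/(.08*tmax)),1))
        for i in range(n):
            c,k=np.cos(yaw),np.sin(yaw); T=np.array([[c,k,0],[k,-c,0],[0,0,-1.]]) # cols x,y,z
            rows.append(list(np.round(T.T@(d/n)/.03,2))+[round(-dy/n/.08,2)]); yaw+=dy/n
        p=t
    while len(rows)%5: rows.append([0,0,0,0])
    for i in range(0,len(rows),5):
        b=rows[i:i+5];print([[float(v) for v in r[:3]] for r in b],[float(r[3]) for r in b])
E
python3 - <<'E'
from h import *
from cell import read_state
d=pickle.load(open("d0.pkl","rb"))
B=[]
for n in d:
    im,dp,m=d[n];P=cloud(dp,m).reshape(-1,3);H=cv2.cvtColor(im,cv2.COLOR_BGR2HSV).reshape(-1,3).astype(int)
    w=lambda a,b,c,e,f,g:(P[:,0]>a)&(P[:,0]<b)&(P[:,1]>c)&(P[:,1]<e)&(P[:,2]>f)&(P[:,2]<g)
    q=P[w(.55,.75,-.05,.13,.007,.03)&(H[:,2]>120)&(H[:,1]<140)];B.append(q);print(n,"base",len(q),rect(q),cv2.boxPoints(rect(q)).round(),np.median(q[:,2]))
    red=((H[:,0]<6)|(H[:,0]>174))&(H[:,1]>120)
    q=P[w(.56,.7,-.03,.13,.16,.22)&red];print("cap",len(q),rect(q),q[:,2].min(),q[:,2].max())
    q=P[w(.5,.58,-.03,.13,.06,.13)&red];print("mouth",len(q),q.round(3)[:12].tolist())
    q=P[w(.2,.6,.25,.55,.06,.1)&(H[:,2]<80)];print("dark high",len(q),np.unique((q[:,:2]/.02).round()*.02,axis=0).round(2).tolist())
    q=P[w(.1,.6,-.5,-.05,.1,.3)&(H[:,0]>45)&(H[:,0]<80)&(H[:,1]>100)];print("green",len(q),q.mean(0),q.max(0))
print("both",rect(np.vstack(B)))
print("PLAN");plan(read_state(),[(.20,-.50,.27,.316),(.40,-.28,.28,.15),(.45,.0,.28,-.1),(.369,.312,.2,-.422)])
E
```

```text
scene base 667 ((647.6552124023438, 46.415245056152344), (79.91204833984375, 112.22354888916016), 11.262228965759277) [[598.  94.]
 [619. -16.]
 [698.  -1.]
 [676. 109.]] 0.019908920874706304
cap 404 ((630.8839721679688, 41.45588302612305), (28.20880126953125, 94.54756927490234), 12.904061317443848) 0.1611220931515096 0.20503706723746684
mouth 17 [[0.539, 0.045, 0.108], [0.543, 0.047, 0.115], [0.539, 0.039, 0.105], [0.552, 0.046, 0.123], [0.544, 0.031, 0.112], [0.544, 0.025, 0.11], [0.543, 0.019, 0.106], [0.544, 0.021, 0.107], [0.55, 0.013, 0.115], [0.546, 0.005, 0.106], [0.55, 0.007, 0.113], [0.55, 0.001, 0.109]]
dark high 77 [[0.32, 0.4], [0.32, 0.42], [0.36, 0.3], [0.36, 0.32], [0.38, 0.3], [0.38, 0.32]]
green 223 [ 0.27669821 -0.25021582  0.13621564] [ 0.28464626 -0.22384208  0.17057137]
side base 291 ((648.0838012695312, 31.56842041015625), (79.93791961669922, 145.40347290039062), 13.00898551940918) [[593.  93.]
 [626. -48.]
 [703. -30.]
 [671. 111.]] 0.018476102309183617
cap 83 ((621.63525390625, 43.74935531616211), (22.55674934387207, 91.34242248535156), 9.277137756347656) 0.17715567031546187 0.2037912671012434
mouth 19 [[0.549, 0.001, 0.104], [0.544, 0.009, 0.106], [0.54, 0.015, 0.107], [0.542, 0.02, 0.106], [0.541, 0.021, 0.103], [0.54, 0.03, 0.105], [0.537, 0.04, 0.108], [0.537, 0.034, 0.104], [0.537, 0.041, 0.104], [0.537, 0.048, 0.105], [0.544, 0.049, 0.099], [0.541, 0.048, 0.099]]
dark high 157 [[0.3, 0.4], [0.3, 0.42], [0.32, 0.4], [0.32, 0.42], [0.36, 0.3], [0.36, 0.32], [0.38, 0.3], [0.38, 0.32]]<stdin>:13: RuntimeWarning: Mean of empty slice.
  ret = um.true_divide(
Traceback (most recent call last):
ValueError: zero-size array to reduction operation maximum which has no identity
```

```bash
python3 - <<'E'
from h import *
from cell import read_state
plan(read_state(),[(.20,-.50,.27,.316),(.40,-.28,.28,.15),(.45,.0,.28,-.1),(.369,.312,.18,-.422)])
E
```

```text
[[0.29, -0.31, -0.7], [0.29, -0.31, -0.7], [0.29, -0.31, -0.7], [0.29, -0.31, -0.7], [0.78, -0.45, -0.03]] [-0.0, -0.0, -0.0, -0.0, 0.19]
[[0.78, -0.46, -0.03], [0.77, -0.47, -0.03], [0.76, -0.48, -0.03], [0.75, -0.49, -0.03], [0.75, -0.5, -0.03]] [0.19, 0.19, 0.19, 0.19, 0.19]
[[0.74, -0.51, -0.03], [0.73, -0.53, -0.03], [0.72, -0.54, -0.03], [0.72, -0.55, -0.03], [0.71, -0.56, -0.03]] [0.19, 0.19, 0.19, 0.19, 0.19]
[[0.3, -0.9, 0.0], [0.28, -0.91, 0.0], [0.26, -0.91, 0.0], [0.24, -0.92, 0.0], [0.21, -0.92, 0.0]] [0.31, 0.31, 0.31, 0.31, 0.31]
[[0.19, -0.93, 0.0], [0.17, -0.93, 0.0], [0.14, -0.94, 0.0], [0.12, -0.94, 0.0], [0.1, -0.94, 0.0]] [0.31, 0.31, 0.31, 0.31, 0.31]
[[-0.31, -0.84, 0.28], [-0.33, -0.83, 0.28], [-0.36, -0.82, 0.28], [-0.38, -0.81, 0.28], [-0.4, -0.8, 0.28]] [0.34, 0.34, 0.34, 0.34, 0.34]
[[-0.42, -0.79, 0.28], [-0.44, -0.78, 0.28], [-0.46, -0.77, 0.28], [-0.48, -0.75, 0.28], [-0.5, -0.74, 0.28]] [0.34, 0.34, 0.34, 0.34, 0.34]
[[-0.52, -0.73, 0.28], [-0.54, -0.71, 0.28], [0.0, 0.0, 0.0], [0.0, 0.0, 0.0], [0.0, 0.0, 0.0]] [0.34, 0.34, 0.0, 0.0, 0.0]
```

apply_moves --pt "0.29 -0.31 -0.7" --pt "0.29 -0.31 -0.7" --pt "0.29 -0.31 -0.7" --pt "0.29 -0.31 -0.7" --pt "0.78 -0.45 0" --turn '[0,0,0,0,0.2]' --jaw 0.5

```text
t: 0.52
tcp_pos: [0.2174, -0.4826, 0.2754]
tcp_rot: [[0.956, 0.293, 0.0], [0.293, -0.956, -0.007], [-0.002, 0.007, -1.0]]
contact_force: [0.2, -0.2, 1.6]
opening: 0.0608
grip_force: 0.0
```

apply_moves --pt "0.78 -0.46 0" --pt "0.77 -0.47 0" --pt "0.76 -0.48 0" --pt "0.75 -0.5 0" --pt "0.75 -0.5 0" --turn '[0.2,0.2,0.2,0.2,0.2]'

```text
t: 0.93
tcp_pos: [0.3098, -0.3789, 0.2706]
tcp_rot: [[0.976, 0.217, -0.0], [0.217, -0.976, 0.001], [-0.0, -0.001, -1.0]]
contact_force: [-0.1, -0.5, 0.7]
opening: 0.0459
grip_force: 0.0
```

apply_moves --pt "0.74 -0.51 0" --pt "0.73 -0.53 0" --pt "0.72 -0.54 0" --pt "0.72 -0.55 0" --pt "0.71 -0.56 0" --turn '[0.2,0.2,0.2,0.2,0.2]'

```text
t: 1.35
tcp_pos: [0.4014, -0.2794, 0.2706]
tcp_rot: [[0.99, 0.138, -0.0], [0.138, -0.99, 0.001], [-0.0, -0.001, -1.0]]
contact_force: [0.7, -0.2, -0.1]
opening: 0.0459
grip_force: 0.0
```

apply_moves --pt "0.3 -0.9 0" --pt "0.28 -0.91 0" --pt "0.26 -0.91 0" --pt "0.24 -0.92 0" --pt "0.21 -0.92 0" --turn '[0.3,0.3,0.3,0.3,0.3]'

```text
t: 1.77
tcp_pos: [0.4267, -0.1393, 0.2706]
tcp_rot: [[1.0, 0.018, -0.001], [0.018, -1.0, 0.0], [-0.001, -0.0, -1.0]]
contact_force: [0.4, -0.2, -0.6]
opening: 0.0459
grip_force: 0.0
```

apply_moves --pt "0.19 -0.93 0" --pt "0.17 -0.93 0" --pt "0.14 -0.94 0" --pt "0.12 -0.94 0" --pt "0.1 -0.94 0" --turn '[0.3,0.3,0.3,0.3,0.3]'

```text
t: 2.18
tcp_pos: [0.4522, 0.0005, 0.2706]
tcp_rot: [[0.995, -0.101, -0.001], [-0.101, -0.995, 0.0], [-0.001, -0.0, -1.0]]
contact_force: [-0.3, 0.2, 0.8]
opening: 0.0461
grip_force: 0.0
```

```bash
python3 - <<'E'
from h import *
from cell import read_state
plan(read_state(),[(.369,.312,.15,-.422)])
E
```

```text
[[-0.29, -0.77, 0.31], [-0.31, -0.77, 0.31], [-0.33, -0.76, 0.31], [-0.35, -0.75, 0.31], [-0.37, -0.74, 0.31]] [0.31, 0.31, 0.31, 0.31, 0.31]
[[-0.39, -0.73, 0.31], [-0.4, -0.72, 0.31], [-0.42, -0.71, 0.31], [-0.44, -0.7, 0.31], [-0.46, -0.69, 0.31]] [0.31, 0.31, 0.31, 0.31, 0.31]
[[-0.47, -0.68, 0.31], [-0.49, -0.67, 0.31], [-0.51, -0.65, 0.31], [0.0, 0.0, 0.0], [0.0, 0.0, 0.0]] [0.31, 0.31, 0.31, 0.0, 0.0]
```

Tracking is accurate.

apply_moves --pt "-0.29 -0.77 0.31" --pt "-0.31 -0.77 0.31" --pt "-0.33 -0.76 0.31" --pt "-0.35 -0.75 0.31" --pt "-0.37 -0.74 0.31" --turn '[0.31,0.31,0.31,0.31,0.31]'

```text
t: 2.6
tcp_pos: [0.4197, 0.12, 0.2237]
tcp_rot: [[0.975, -0.224, -0.001], [-0.224, -0.975, 0.0], [-0.001, 0.0, -1.0]]
contact_force: [-0.3, 0.1, -0.5]
opening: 0.0459
grip_force: 0.0
```

apply_moves --pt "-0.39 -0.73 0.31" --pt "-0.4 -0.72 0.31" --pt "-0.42 -0.71 0.31" --pt "-0.44 -0.7 0.31" --pt "-0.46 -0.69 0.31" --turn '[0.31,0.31,0.31,0.31,0.31]'

```text
t: 3.02
tcp_pos: [0.3875, 0.2397, 0.1772]
tcp_rot: [[0.94, -0.342, -0.0], [-0.342, -0.94, -0.0], [-0.0, 0.0, -1.0]]
contact_force: [-0.1, 0.2, -0.1]
opening: 0.0456
grip_force: 0.0
```

apply_moves --pt "-0.47 -0.68 0.31" --pt "-0.49 -0.67 0.31" --pt "-0.51 -0.65 0.31" --pt "0 0 0" --pt "0 0 0" --turn '[0.31,0.31,0.31,0,0]'

```text
t: 3.43
tcp_pos: [0.368, 0.3107, 0.1492]
tcp_rot: [[0.913, -0.408, -0.002], [-0.408, -0.913, -0.001], [-0.001, 0.002, -1.0]]
contact_force: [-0.3, -0.5, -0.1]
opening: 0.0458
grip_force: 0.0
```

```bash
python3 - <<'E'
from h import *
from cell import read_state,vision
im,dp=vision.camera("wrist");cv2.imwrite("pics/w1.png",im)
plan(read_state(),[(.369,.312,.058,-.422)])
E
```

```text
[[-0.0, -0.01, 0.77], [-0.0, -0.01, 0.77], [-0.0, -0.01, 0.77], [-0.0, -0.01, 0.77], [0.0, 0.0, 0.0]] [0.0, 0.0, 0.0, 0.0, 0.0]
```

View pics/w1.png

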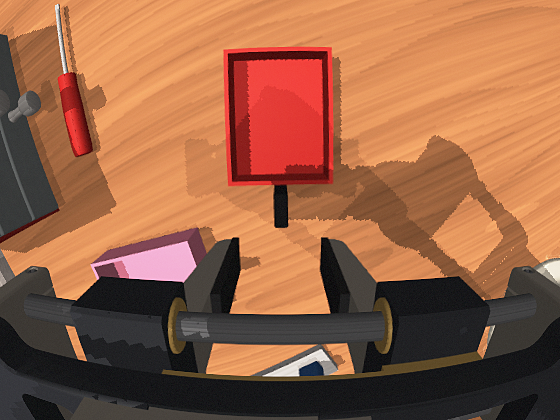

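The wrist view has the tray grip at (280,205), centred between the fingertips at (237,245) and (323,245). The pink tray stays clear to the left. I'll descend and grip.

apply_moves --pt "0 0 0.76" --pt "0 0 0.76" --pt "0 0 0.76" --pt "0 0 0.76" --pt "0 0 0" --turn '[0,0,0,0,0]'

```text
t: 3.9
tcp_pos: [0.3665, 0.3078, 0.0552]
tcp_rot: [[0.911, -0.411, -0.007], [-0.412, -0.911, -0.004], [-0.005, 0.006, -1.0]]
contact_force: [0.3, -1.1, 0.2]
opening: 0.0458
grip_force: 0.0
```

apply_moves --pt "0 0 0" --pt "0 0 0" --pt "0 0 0" --pt "0 0 0" --pt "0 0 0" --turn '[0,0,0,0,0]' --jaw 0 --squeeze 35

```text
t: 4.32
tcp_pos: [0.37, 0.3109, 0.0601]
tcp_rot: [[0.912, -0.41, 0.002], [-0.41, -0.912, 0.001], [0.002, -0.002, -1.0]]
contact_force: [-1.0, -0.5, 0.3]
opening: 0.0146
grip_force: 0.0
```

apply_moves --pt "0 0 -0.4" --pt "0 0 -0.6" --pt "0 0 -0.6" --pt "0 0 -0.4" --pt "0 0 0" --turn '[0,0,0,0,0]'

```text
t: 4.73
tcp_pos: [0.3713, 0.3117, 0.1224]
tcp_rot: [[0.912, -0.41, 0.006], [-0.41, -0.912, 0.003], [0.004, -0.005, -1.0]]
contact_force: [0.7, 0.1, -0.1]
opening: 0.0003
grip_force: 0.0
```

```bash
python3 - <<'E'
from h import *
from cell import read_state
plan(read_state(),[(.42,.16,.12,-.1),(.43,.003,.072,.197)],.75)
E
```

```text
[[0.44, 0.49, 0.01], [0.42, 0.51, 0.01], [0.4, 0.53, 0.01], [0.38, 0.54, 0.01], [0.36, 0.56, 0.01]] [-0.5, -0.5, -0.5, -0.5, -0.5]
[[0.34, 0.57, 0.01], [0.31, 0.59, 0.01], [0.29, 0.6, 0.01], [0.11, 0.65, 0.2], [0.08, 0.65, 0.2]] [-0.5, -0.5, -0.5, -0.46, -0.46]
[[0.06, 0.65, 0.2], [0.03, 0.65, 0.2], [0.01, 0.66, 0.2], [-0.01, 0.66, 0.2], [-0.04, 0.65, 0.2]] [-0.46, -0.46, -0.46, -0.46, -0.46]
[[-0.06, 0.65, 0.2], [0.0, 0.0, 0.0], [0.0, 0.0, 0.0], [0.0, 0.0, 0.0], [0.0, 0.0, 0.0]] [-0.46, 0.0, 0.0, 0.0, 0.0]
```

The lift began before the fingers had shut. I'll reopen, go back down and allow more time to close.

apply_moves --pt "0 0 0" --pt "0 0 0" --pt "0 0 0" --pt "0 0 0" --pt "0 0 0" --turn '[0,0,0,0,0]' --jaw 0.5

```text
t: 5.15
tcp_pos: [0.3686, 0.3103, 0.1182]
tcp_rot: [[0.912, -0.41, -0.001], [-0.41, -0.912, -0.001], [-0.001, 0.001, -1.0]]
contact_force: [0.9, -0.7, 0.3]
opening: 0.0314
grip_force: 0.0
```

```bash
python3 - <<'E'
from h import *
from cell import read_state,vision
im,dp=vision.camera("wrist");cv2.imwrite("pics/w2.png",im)
im,dp=vision.camera("side");P=cloud(dp,vision.camera_model("side"))
Q=P[262:330,200:285].reshape(-1,3);H=im[262:330,200:285].reshape(-1,3).astype(int)
q=Q[(H.max(1)<70)&(Q[:,2]>.05)&(Q[:,2]<.09)&(Q[:,1]<.36)];print(len(q),rect(q),q[:,2].max())
E
```

```text
90 ((363.962158203125, 313.21270751953125), (14.656248092651367, 29.742351531982422), 74.45904541015625) 0.08759348199708117
```

View pics/w2.png

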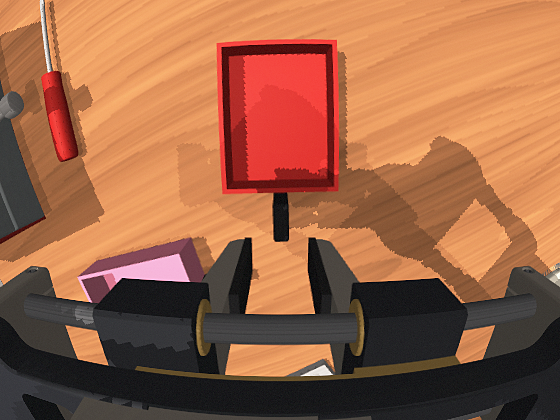

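The tray hasn't moved and its grip at (280,217) is still centred between the fingers. Trying the grasp again.

apply_moves --pt "0 0 0.5" --pt "0 0 0.5" --pt "0 0 0.5" --pt "0 0 0.5" --pt "0 0 0" --turn '[0,0,0,0,0]'

```text
t: 5.67
tcp_pos: [0.3667, 0.3093, 0.0559]
tcp_rot: [[0.912, -0.41, -0.005], [-0.41, -0.912, -0.003], [-0.004, 0.005, -1.0]]
contact_force: [-0.5, 0.7, 0.4]
opening: 0.0461
grip_force: 0.0
```

apply_moves --pt "0 0 0" --pt "0 0 0" --pt "0 0 0" --pt "0 0 0" --pt "0 0 0" --turn '[0,0,0,0,0]' --jaw 0 --squeeze 35

```text
t: 6.08
tcp_pos: [0.3697, 0.3108, 0.0597]
tcp_rot: [[0.912, -0.41, 0.001], [-0.41, -0.912, 0.001], [0.001, -0.001, -1.0]]
contact_force: [0.6, 0.1, -0.0]
opening: 0.0152
grip_force: 0.0
```

apply_moves --pt "0 0 0" --pt "0 0 0" --pt "0 0 0" --pt "0 0 0" --pt "0 0 0" --turn '[0,0,0,0,0]'

```text
t: 6.5
tcp_pos: [0.3691, 0.3105, 0.0589]
tcp_rot: [[0.912, -0.41, -0.0], [-0.41, -0.912, -0.0], [-0.0, 0.0, -1.0]]
contact_force: [-1.0, -0.3, -0.1]
opening: 0.0002
grip_force: 0.0
```

The fingers shut fully without finding the grip, so I need to look.

```bash
python3 - <<'E'
from h import *
from cell import read_state,vision
a,dp=vision.camera("side");P=cloud(dp,vision.camera_model("side"))
b,dp2=vision.camera("scene");c,_=vision.camera("wrist")
f=lambda i,x,y:cv2.resize(i[y:y+100,x:x+100],(400,400),interpolation=cv2.INTER_CUBIC)
cv2.imwrite("pics/m3.png",np.hstack([f(a,200,235),cv2.resize(c[100:380,140:420],(400,400))]))
print(vision.camera_model("wrist"))
for v,u in [(280,235),(300,240)]:print(P[v,u])
E
```

```text
{'fx': 325.19226210127806, 'fy': 325.19226210127806, 'cx': 279.7011868478779, 'cy': 207.73414841739532, 'origin': array([0.43490279, 0.28031143, 0.25643748]), 'rotation': array([[-0.41027167, -0.88043219, -0.2377316 ],
       [-0.91196254,  0.39643559,  0.10565586],
       [ 0.00122245,  0.26014992, -0.96556746]])}
[0.38384734 0.39843139 0.18049077]
[0.43560131 0.30494449 0.00608287]
```

View pics/m3.png

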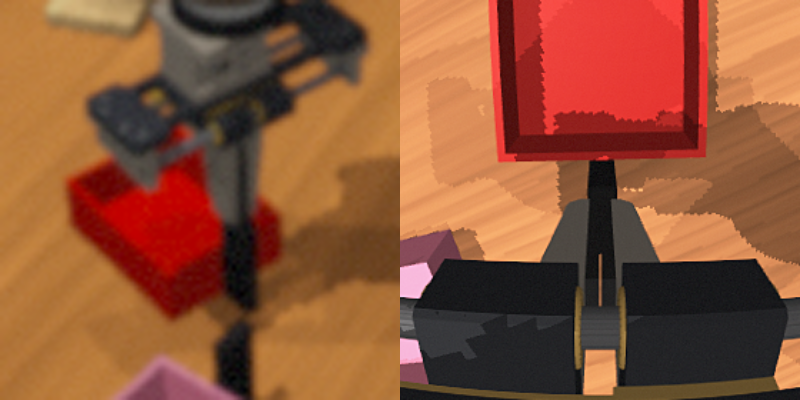

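The side crop shows the fingertips over the grip at (240,230). The wrist crop shows the grip at (600,180) passing under the tips. I'll measure it with the wrist depth.

```bash
cat >>h.py <<'E'
def wcloud(dp,m):
    v,u=np.mgrid[:dp.shape[0],:dp.shape[1]];x=u-m["cx"];y=v-m["cy"];r=np.hypot(x,y)+1e-9;th=r/m["fx"]
    t=np.tan(np.minimum(th,1.4))/r
    return np.stack([x*t*dp,y*t*dp,dp],-1)@m["rotation"].T+m["origin"]
E
python3 - <<'E'
from h import *
from cell import read_state,vision
m=vision.camera_model("wrist");s=read_state();im,dp=vision.camera("wrist");P=wcloud(dp,m)
H=cv2.cvtColor(im,cv2.COLOR_BGR2HSV)
red=((H[...,0]<6)|(H[...,0]>174))&(H[...,1]>150)&(P[...,2]>.036)&(P[...,2]<.055)&(dp>0)
red[:, :180]=0
print("rim",rect(P[red]),np.median(P[red],0))
for v in range(205,300,6):print(v,im[v,280],P[v,280].round(3),P[v,270].round(3))
print(s["tcp_pos"],s["opening"],s["grip_force"])
E
```

```text
rim ((440.09515380859375, 278.5034484863281), (100.65132141113281, 130.68304443359375), 67.09896087646484) [0.4414159  0.27756733 0.0444385 ]
205 [15 21 90] [0.384 0.303 0.044] [0.387 0.309 0.043]
211 [ 46  48 219] [0.38  0.304 0.044] [0.383 0.31  0.045]
217 [18 15 14] [0.38  0.304 0.058] [ 0.368  0.319 -0.001]
223 [18 14 16] [0.38  0.305 0.07 ] [0.363 0.321 0.   ]
229 [14 11 17] [0.38  0.304 0.082] [0.359 0.323 0.001]
235 [21 18 20] [0.378 0.305 0.085] [ 0.353  0.326 -0.   ]
241 [21 17 23] [0.377 0.306 0.091] [0.379 0.311 0.09 ]
247 [16 16 19] [0.377 0.306 0.1  ] [0.379 0.311 0.099]
253 [21 20 23] [0.378 0.306 0.109] [0.379 0.31  0.108]
259 [25 23 21] [0.377 0.306 0.115] [0.379 0.31  0.115]
265 [21 20 19] [0.377 0.306 0.122] [0.379 0.31  0.122]
271 [20 20 21] [0.377 0.306 0.129] [0.38 0.31 0.13]
277 [38 52 74] [0.377 0.306 0.134] [0.38  0.309 0.136]
283 [ 72 107 163] [0.375 0.307 0.136] [0.379 0.31  0.14 ]
289 [ 67 102 152] [0.373 0.308 0.137] [0.38  0.309 0.146]
295 [ 71 108 162] [0.371 0.309 0.137] [0.379 0.309 0.15 ]
[0.36906513 0.31051494 0.05887021] 0.000507273328365178 0.0
```

apply_moves --pt "0 0 0" --pt "0 0 0" --pt "0 0 0" --pt "0 0 0" --pt "0 0 0" --turn '[0,0,0,0,0]' --jaw 0.5

```text
t: 7.12
tcp_pos: [0.3691, 0.3105, 0.0589]
tcp_rot: [[0.912, -0.41, 0.0], [-0.41, -0.912, -0.0], [0.0, 0.0, -1.0]]
contact_force: [0.1, -0.5, 0.7]
opening: 0.0317
grip_force: 0.0
```

```bash
python3 - <<'E'
from h import *
from cell import read_state,vision
m=vision.camera_model("wrist");s=read_state();im,dp=vision.camera("wrist");P=wcloud(dp,m)
R=np.array(s["tcp_rot"]);T=(P-s["tcp_pos"])@R
f=(dp>0)&(np.abs(T[...,0])<.015)&(np.abs(T[...,1])<.06)&(np.abs(T[...,1])>.012)&(T[...,2]>-.08)&(P[...,2]>.05)
q=T[f];print(len(q))
for a,b in((-.06,-.012),(.012,.06)):
    w=q[(q[:,1]>a)&(q[:,1]<b)];print(w.min(0),w.max(0),np.percentile(w,[1,99],axis=0).round(3).tolist())
g=(dp>0)&(np.abs(T[...,1])<.012)&(P[...,2]>.05)&(P[...,2]<.1)&(np.abs(T[...,0])<.05);print("grip tool frame",len(T[g]),T[g].min(0),T[g].max(0))
cv2.imwrite("pics/w4.png",cv2.resize(im[180:300,200:360],(800,600)))
print(s["tcp_pos"],s["opening"])
E
```

```text
3337
[-0.01092681 -0.03160173 -0.07999115] [ 0.01070245 -0.01473051 -0.02638026] [[-0.01, -0.03, -0.08], [0.01, -0.015, -0.028]]
[-0.0108609   0.01608736 -0.07999534] [ 0.01073607  0.03305159 -0.02664446] [[-0.01, 0.016, -0.08], [0.01, 0.032, -0.028]]
grip tool frame 1287 [-0.01676647 -0.00451202 -0.02802607] [0.01363616 0.00804675 0.00889556]
[0.3691003  0.31053546 0.05891235] 0.03166832625243797
```

View pics/w4.png

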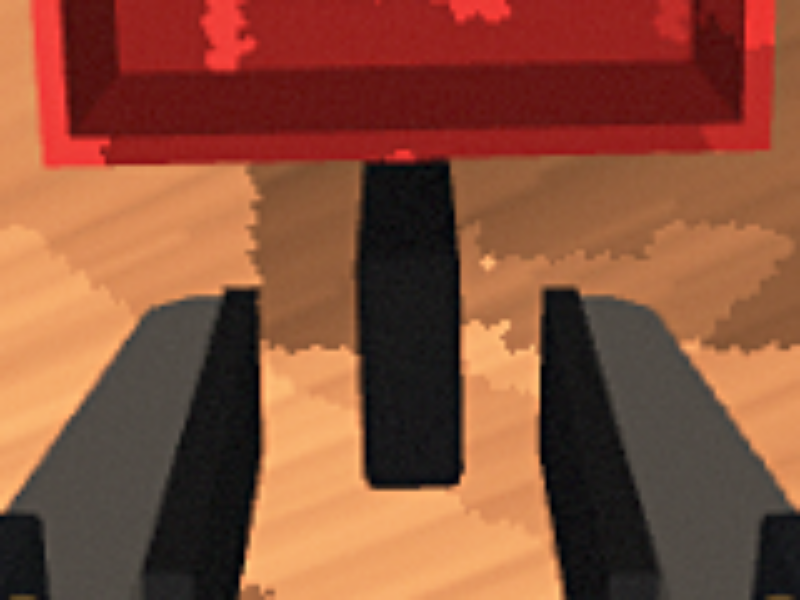

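The crop shows the grip at (410,320) centred between the pads. The measured finger ends sit 26 mm behind the reported TCP, so the pads were above the grip. From here on I take real finger-end z = reported z + 0.026, and go down 26 mm.

apply_moves --pt "0 0 0.3" --pt "0 0 0.3" --pt "0 0 0.3" --pt "0 0 0" --pt "0 0 0" --turn '[0,0,0,0,0]'

```text
t: 7.58
tcp_pos: [0.3681, 0.31, 0.0307]
tcp_rot: [[0.912, -0.41, -0.002], [-0.41, -0.912, -0.001], [-0.002, 0.002, -1.0]]
contact_force: [-0.3, -0.2, -0.1]
opening: 0.0461
grip_force: 0.0
```

apply_moves --pt "0 0 0" --pt "0 0 0" --pt "0 0 0" --pt "0 0 0" --pt "0 0 0" --turn '[0,0,0,0,0]' --jaw 0 --squeeze 35

```text
t: 8.0
tcp_pos: [0.3693, 0.3106, 0.0322]
tcp_rot: [[0.912, -0.41, 0.0], [-0.41, -0.912, 0.0], [0.0, -0.0, -1.0]]
contact_force: [-0.5, -1.2, -0.1]
opening: 0.0146
grip_force: 0.5
```

apply_moves --pt "0 0 0" --pt "0 0 0" --pt "0 0 0" --pt "0 0 0" --pt "0 0 0" --turn '[0,0,0,0,0]'

```text
t: 8.42
tcp_pos: [0.3693, 0.3106, 0.0321]
tcp_rot: [[0.912, -0.41, 0.0], [-0.41, -0.912, 0.0], [0.0, -0.0, -1.0]]
contact_force: [-0.6, -0.4, 3.2]
opening: 0.0115
grip_force: 35.0
```

The grip holds at 35 N with 11.5 mm opening. Now I'll carry the tray to the mouth.

```bash
python3 - <<'E'
from h import *
from cell import read_state
plan(read_state(),[(.369,.3105,.058,-.42),(.375,.16,.058,-.1),(.386,-.0055,.05,.197),(.445,.006,.05,.197),(.445,.006,.0325,.197)],.65,.7)
E
```

```text
[[-0.0, 0.0, -0.43], [-0.0, 0.0, -0.43], [0.28, 0.56, 0.0], [0.26, 0.57, 0.0], [0.23, 0.58, 0.0]] [-0.02, -0.02, -0.5, -0.5, -0.5]
[[0.21, 0.59, 0.0], [0.19, 0.6, 0.0], [0.16, 0.61, 0.0], [0.14, 0.61, 0.0], [0.11, 0.62, 0.0]] [-0.5, -0.5, -0.5, -0.5, -0.5]
[[0.1, 0.61, 0.03], [0.08, 0.61, 0.03], [0.06, 0.61, 0.03], [0.04, 0.61, 0.03], [0.02, 0.61, 0.03]] [-0.41, -0.41, -0.41, -0.41, -0.41]
[[0.0, 0.61, 0.03], [-0.02, 0.61, 0.03], [-0.04, 0.61, 0.03], [-0.06, 0.61, 0.03], [0.5, 0.0, 0.0]] [-0.41, -0.41, -0.41, -0.41, -0.0]
[[0.5, 0.0, 0.0], [0.5, 0.0, 0.0], [0.5, 0.0, 0.0], [0.0, 0.0, 0.58], [0.0, 0.0, 0.0]] [-0.0, -0.0, -0.0, -0.0, 0.0]
```

apply_moves --pt "0 0 -0.43" --pt "0 0 -0.43" --pt "0.28 0.56 0" --pt "0.26 0.57 0" --pt "0.23 0.58 0" --turn '[0,0,-0.5,-0.5,-0.5]'

```text
t: 8.83
tcp_pos: [0.3708, 0.2537, 0.0573]
tcp_rot: [[0.955, -0.295, -0.001], [-0.295, -0.955, -0.0], [-0.001, 0.0, -1.0]]
contact_force: [-0.7, -1.3, -2.1]
opening: 0.0119
grip_force: 35.0
```

apply_moves --pt "0.21 0.59 0" --pt "0.19 0.6 0" --pt "0.16 0.61 0" --pt "0.14 0.61 0" --pt "0.11 0.62 0" --turn '[-0.5,-0.5,-0.5,-0.5,-0.5]'

```text
t: 9.25
tcp_pos: [0.3742, 0.1593, 0.0571]
tcp_rot: [[0.995, -0.1, -0.001], [-0.1, -0.995, 0.0], [-0.001, 0.0, -1.0]]
contact_force: [0.5, -0.1, -1.7]
opening: 0.012
grip_force: 35.0
```

apply_moves --pt "0.1 0.61 0.03" --pt "0.08 0.61 0.03" --pt "0.06 0.61 0.03" --pt "0.04 0.61 0.03" --pt "0.02 0.61 0.03" --turn '[-0.41,-0.41,-0.41,-0.41,-0.41]'

```text
t: 9.67
tcp_pos: [0.3799, 0.0675, 0.0526]
tcp_rot: [[0.998, 0.063, -0.001], [0.063, -0.998, 0.0], [-0.001, -0.0, -1.0]]
contact_force: [0.5, 1.2, -1.5]
opening: 0.0117
grip_force: 35.0
```

apply_moves --pt "0 0.61 0.03" --pt "-0.02 0.61 0.03" --pt "-0.04 0.61 0.03" --pt "-0.06 0.61 0.03" --pt "0 0 0" --turn '[-0.41,-0.41,-0.41,-0.41,0]'

```text
t: 10.08
tcp_pos: [0.385, -0.0071, 0.0492]
tcp_rot: [[0.982, 0.19, -0.0], [0.19, -0.982, -0.001], [-0.001, 0.001, -1.0]]
contact_force: [-0.5, 1.3, -2.3]
opening: 0.0118
grip_force: 35.0
```

```bash
python3 - <<'E'
from h import *
from cell import read_state,vision
m=vision.camera_model("wrist");s=read_state();im,dp=vision.camera("wrist");P=wcloud(dp,m)
R=np.array(s["tcp_rot"]);T=(P-s["tcp_pos"])@R;H=cv2.cvtColor(im,cv2.COLOR_BGR2HSV)
red=((H[...,0]<6)|(H[...,0]>174))&(H[...,1]>150)&(dp>0)
q=P[red&(P[...,2]>.05)&(P[...,2]<.075)&(T[...,0]<.15)];print("rim",len(q),rect(q),np.median(q[:,2]))
q=P[red&(P[...,2]>.08)&(P[...,2]<.14)];print("mouth",len(q),q.mean(0),rect(q))
cv2.imwrite("pics/w5.png",im)
plan(s,[(.445,.006,.05,.197),(.445,.006,.0325,.197)],.65,.7)
E
```

```text
rim 8272 ((460.2450256347656, 7.494804382324219), (131.9796142578125, 100.7286605834961), 11.257657051086426) 0.06111335082964503
mouth 0 [nan nan nan] ((0.0, 0.0), (0.0, 0.0), 0.0)
[[0.51, -0.01, -0.01], [0.51, -0.01, -0.01], [0.51, -0.01, -0.01], [0.51, -0.01, -0.01], [0.0, 0.0, 0.58]] [-0.02, -0.02, -0.02, -0.02, -0.0]<stdin>:7: RuntimeWarning: Mean of empty slice.
  ret = um.true_divide(
```

View pics/w5.png

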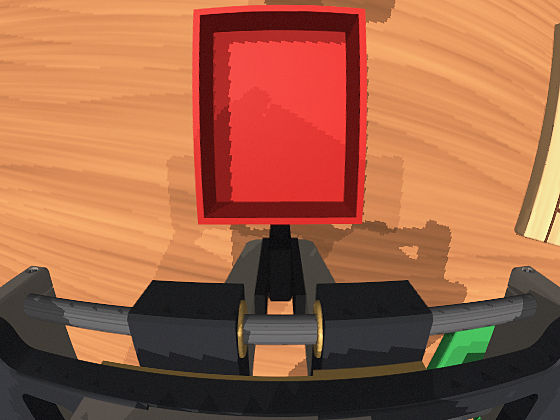

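The wrist view shows the tray held squarely at (280,115) with yaw 11.3°, matching the stand. I'll move it 64 mm forward, set it down and release.

apply_moves --pt "0.53 -0.02 0" --pt "0.53 -0.02 0" --pt "0.53 -0.02 0" --pt "0.53 0 0" --pt "0 0 0.4" --turn '[0,0,0,0,0]'

```text
t: 10.55
tcp_pos: [0.4514, 0.0097, 0.0396]
tcp_rot: [[0.981, 0.192, 0.006], [0.192, -0.981, -0.001], [0.006, 0.002, -1.0]]
contact_force: [0.9, 0.2, -1.5]
opening: 0.0118
grip_force: 35.0
```

apply_moves --pt "0 0 0.16" --pt "0 0 0" --pt "0 0 0" --pt "0 0 0" --pt "0 0 0" --turn '[0,0,0,0,0]'

```text
t: 10.97
tcp_pos: [0.4466, 0.0093, 0.0326]
tcp_rot: [[0.982, 0.191, -0.001], [0.191, -0.982, 0.0], [-0.001, -0.0, -1.0]]
contact_force: [0.7, 0.2, -1.4]
opening: 0.0119
grip_force: 35.0
```

apply_moves --pt "0 0 0.04" --pt "0 0 0" --pt "0 0 0" --pt "0 0 0" --pt "0 0 0" --turn '[0,0,0,0,0]'

```text
t: 11.38
tcp_pos: [0.4472, 0.009, 0.0318]
tcp_rot: [[0.982, 0.191, -0.0], [0.191, -0.982, 0.0], [0.0, -0.0, -1.0]]
contact_force: [-2.0, 1.7, 4.6]
opening: 0.0118
grip_force: 35.0
```

apply_moves --pt "0 0 0" --pt "0 0 0" --pt "0 0 0" --pt "0 0 0" --pt "0 0 0" --turn '[0,0,0,0,0]' --jaw 0.5

```text
t: 11.8
tcp_pos: [0.4473, 0.0089, 0.0316]
tcp_rot: [[0.982, 0.191, 0.0], [0.191, -0.982, -0.0], [0.0, 0.0, -1.0]]
contact_force: [0.6, 0.9, 0.5]
opening: 0.0429
grip_force: 0.0
```

apply_moves --pt "0 0 -0.5" --pt "0 0 -0.9" --pt "0 0 -0.9" --pt "0 0 -0.9" --pt "0 0 -0.9" --turn '[0,0,0,0,0]'

```text
t: 12.22
tcp_pos: [0.447, 0.009, 0.1558]
tcp_rot: [[0.982, 0.191, -0.0], [0.191, -0.982, -0.0], [-0.0, 0.0, -1.0]]
contact_force: [0.6, -1.0, -0.2]
opening: 0.0458
grip_force: 0.0
```

```bash
python3 - <<'E'
from h import *
from cell import read_state,vision
im,dp=vision.camera("side");P=cloud(dp,vision.camera_model("side"));H=cv2.cvtColor(im,cv2.COLOR_BGR2HSV)
red=((H[...,0]<6)|(H[...,0]>174))&(H[...,1]>150)&(dp>0)&(abs(P[...,0]-.5)<.13)&(abs(P[...,1])<.13)
q=P[red&(P[...,2]>.037)&(P[...,2]<.052)];print("rim",len(q),rect(q))
u=np.array([.981,.195]);v=np.array([-.195,.981]);o=np.array([.5597,.0288])
def w(x,y):return o+x*u+y*v
print(rect(q)[0]-o*1000)
for x,y in((30,-110),(30,-64)):print(x,y,w(x/1e3,y/1e3))
a=w(.03,-.115)
s=read_state();plan(s,[(.44,-.10,.19,.195),(a[0],a[1],.16,.195),(a[0],a[1],.10,.195)],.9)
E
```

```text
rim 189 ((521.9180908203125, 25.518627166748047), (133.7375030517578, 106.75445556640625), 11.086240768432617)
[-37.78190918  -3.28137283]
30 -110 [ 0.61058 -0.07326]
30 -64 [ 0.60161  -0.028134]
[[-0.21, 0.69, -0.19], [-0.21, 0.69, -0.19], [-0.21, 0.69, -0.19], [-0.21, 0.69, -0.19], [-0.21, 0.69, -0.19]] [-0.01, -0.01, -0.01, -0.01, -0.01]
[[0.82, 0.06, 0.14], [0.82, 0.06, 0.14], [0.82, 0.06, 0.14], [0.82, 0.06, 0.14], [0.82, 0.06, 0.14]] [-0.0, -0.0, -0.0, -0.0, -0.0]
[[0.82, 0.06, 0.14], [0.82, 0.06, 0.14], [0.0, 0.0, 0.67], [0.0, 0.0, 0.67], [0.0, 0.0, 0.67]] [-0.0, -0.0, -0.0, -0.0, -0.0]
```

The tray sits at stand x of about -38 mm, in line with the mouth. Next I'll close the fingers and go to the bottle's right side.

apply_moves --pt "-0.2 0.69 -0.19" --pt "-0.2 0.69 -0.19" --pt "-0.2 0.69 -0.19" --pt "-0.2 0.69 -0.19" --pt "-0.2 0.69 -0.19" --turn '[0,0,0,0,0]' --jaw 0

```text
t: 12.68
tcp_pos: [0.4374, -0.0993, 0.1832]
tcp_rot: [[0.981, 0.192, 0.0], [0.192, -0.981, -0.0], [0.0, 0.0, -1.0]]
contact_force: [-0.0, -0.4, -0.1]
opening: 0.0146
grip_force: 0.0
```

apply_moves --pt "0.82 0.06 0.14" --pt "0.82 0.06 0.14" --pt "0.82 0.06 0.14" --pt "0.82 0.06 0.14" --pt "0.82 0.06 0.14" --turn '[0,0,0,0,0]'

```text
t: 13.1
tcp_pos: [0.5611, -0.0835, 0.1614]
tcp_rot: [[0.982, 0.191, -0.0], [0.191, -0.982, 0.0], [-0.0, -0.0, -1.0]]
contact_force: [-0.2, -0.0, 0.4]
opening: 0.0006
grip_force: 0.0
```

apply_moves --pt "0.82 0.06 0.14" --pt "0.82 0.06 0.14" --pt "0 0 0.67" --pt "0 0 0.67" --pt "0 0 0.67" --turn '[0,0,0,0,0]'

```text
t: 13.52
tcp_pos: [0.6095, -0.0777, 0.0922]
tcp_rot: [[0.981, 0.192, 0.0], [0.192, -0.981, -0.0], [0.0, 0.0, -1.0]]
contact_force: [-1.1, 0.2, 0.8]
opening: 0.0005
grip_force: 0.0
```

```bash
python3 - <<'E'
from h import *
from cell import read_state,vision
m=vision.camera_model("wrist");s=read_state();im,dp=vision.camera("wrist");P=wcloud(dp,m)
R=np.array(s["tcp_rot"]);T=(P-s["tcp_pos"])@R
u=np.array([.981,.195]);v=np.array([-.195,.981]);o=np.array([.5597,.0288])
p=np.array(s["tcp_pos"]);print(p,(p[:2]-o)@u,(p[:2]-o)@v,s["opening"])
f=(dp>0)&(np.abs(T[...,0])<.015)&(np.abs(T[...,1])<.03)&(T[...,2]>-.07)&(T[...,2]<0);q=T[f];print("finger tool",len(q),np.percentile(q,[1,99],axis=0))
E
```

```text
[ 0.60949286 -0.0776655   0.09223504] 0.02808602537980508 -0.11415226153541366 0.0005187004682120132
finger tool 1819 [[ 0.0079384  -0.01414088 -0.06967452]
 [ 0.00989741  0.01494856 -0.02821102]]
```

apply_moves --pt "0 -0.5 0" --pt "0 -0.8 0" --pt "0 -0.8 0" --pt "0 0.8 0" --pt "0 0.8 0" --turn '[0,0,0,0,0]'

```text
t: 13.98
tcp_pos: [0.6069, -0.0607, 0.0955]
tcp_rot: [[0.981, 0.196, 0.003], [0.196, -0.981, -0.001], [0.002, 0.001, -1.0]]
contact_force: [0.3, 0.3, -0.5]
opening: 0.0003
grip_force: 0.0
```

```bash
cat >look.py <<'E'
from h import *
from cell import read_state,vision
import sys
u=np.array([.981,.195]);v=np.array([-.195,.981]);o=np.array([.5597,.0288])
s=read_state();p=np.array(s["tcp_pos"]);print(s["t"],p[2],(p[:2]-o)@u,(p[:2]-o)@v)
n=0
for k in("scene","side"):
    im,dp=vision.camera(k);P=cloud(dp,vision.camera_model(k));H=cv2.cvtColor(im,cv2.COLOR_BGR2HSV).astype(int)
    q=P[...,:2]-o;X=q@u;Y=q@v
    f=(dp>0)&(X>-.098)&(X<.02)&(abs(Y)<.046)&(P[...,2]>.004)&(P[...,2]<.04)
    g=f&(H[...,0]>12)&(H[...,0]<35)&(H[...,1]>60)&(H[...,2]>60)
    print(k,"brass px",g.sum(),"of",f.sum())
    if k==("side" if len(sys.argv)<3 else sys.argv[2]): c=im
if len(sys.argv)>1:
    y,x=(165,200) if len(sys.argv)<3 else (190,260)
    cv2.imwrite(sys.argv[1],cv2.resize(c[y:y+90,x:x+100],(800,600),interpolation=cv2.INTER_CUBIC))
E
python3 look.py
```

```text
13.9833 0.09548932107956336 0.028879094648394527 -0.09703672145325934
scene brass px 0 of 98
side brass px 0 of 288
```

apply_moves --pt "0 -0.8 0" --pt "0 -0.8 0" --pt "0 0.8 0" --pt "0 0.8 0" --pt "0 -0.8 0" --turn '[0,0,0,0,0]'

```text
t: 14.5
tcp_pos: [0.6038, -0.0449, 0.0957]
tcp_rot: [[0.983, 0.186, 0.005], [0.186, -0.983, -0.004], [0.004, 0.005, -1.0]]
contact_force: [0.7, 1.2, 0.6]
opening: 0.0005
grip_force: 0.0
```

apply_moves --pt "0 -0.8 0" --pt "0 0.8 0" --pt "0 0.8 0" --pt "0 -0.8 0" --pt "0 -0.8 0" --turn '[0,0,0,0,0]'

```text
t: 14.92
tcp_pos: [0.5981, -0.0174, 0.0952]
tcp_rot: [[0.982, 0.188, 0.003], [0.188, -0.982, -0.002], [0.003, 0.003, -1.0]]
contact_force: [0.6, -11.0, 1.3]
opening: 0.0004
grip_force: 5.8
```

apply_moves --pt "0 0.8 0" --pt "0 0.8 0" --pt "0 0 0" --pt "0 0 0" --pt "0 0 0" --turn '[0,0,0,0,0]'

```text
t: 15.33
tcp_pos: [0.6062, -0.062, 0.0941]
tcp_rot: [[0.982, 0.191, 0.001], [0.191, -0.982, 0.001], [0.001, -0.0, -1.0]]
contact_force: [-0.8, 0.1, 0.6]
opening: 0.0002
grip_force: 0.0
```

```bash
python3 look.py
```

```text
15.3333 0.0941409162576475 0.027956824929166037 -0.0981385864354809
scene brass px 19 of 90
side brass px 45 of 324
```

Taps land properly at about 11 N, and brass has appeared in the tray. Tapping on.

apply_moves --pt "0 -0.8 0" --pt "0 -0.8 0" --pt "0 0.8 0" --pt "0 0.8 0" --pt "0 -0.8 0" --turn '[0,0,0,0,0]'

```text
t: 15.85
tcp_pos: [0.6032, -0.045, 0.0942]
tcp_rot: [[0.982, 0.187, 0.003], [0.187, -0.982, -0.004], [0.002, 0.004, -1.0]]
contact_force: [0.4, -0.2, -0.6]
opening: 0.0004
grip_force: 0.0
```

apply_moves --pt "0 -0.8 0" --pt "0 0.8 0" --pt "0 0.8 0" --pt "0 -0.8 0" --pt "0 -0.8 0" --turn '[0,0,0,0,0]'

```text
t: 16.27
tcp_pos: [0.5975, -0.0176, 0.0938]
tcp_rot: [[0.982, 0.188, 0.001], [0.188, -0.982, -0.002], [0.001, 0.002, -1.0]]
contact_force: [0.2, -10.3, 1.9]
opening: 0.0005
grip_force: 5.8
```

apply_moves --pt "0 0.8 0" --pt "0 0.8 0" --pt "0 0 0" --pt "0 0 0" --pt "0 0 0" --turn '[0,0,0,0,0]'

```text
t: 16.68
tcp_pos: [0.6058, -0.0621, 0.0933]
tcp_rot: [[0.981, 0.192, -0.001], [0.192, -0.981, 0.001], [-0.0, -0.001, -1.0]]
contact_force: [-0.1, 0.1, 0.0]
opening: 0.0009
grip_force: 0.0
```

```bash
python3 look.py; python3 - <<'E'
from h import *
from cell import vision
u=np.array([.981,.195]);v=np.array([-.195,.981]);o=np.array([.5597,.0288])
for k in("scene","side"):
    im,dp=vision.camera(k);P=cloud(dp,vision.camera_model(k));H=cv2.cvtColor(im,cv2.COLOR_BGR2HSV).astype(int)
    q=P[...,:2]-o;X=q@u;Y=q@v
    for nm,z0,z1,x0,x1 in(("tray",.004,.04,-.1,.02),("bottle",.085,.21,-.03,.1)):
        g=(dp>0)&(X>x0)&(X<x1)&(abs(Y)<.046)&(P[...,2]>z0)&(P[...,2]<z1)&(H[...,0]>12)&(H[...,0]<35)&(H[...,1]>90)&(H[...,2]>50)
        n,l,st,c=cv2.connectedComponentsWithStats(g.astype(np.uint8))
        for i in range(1,n):
            if st[i,4]>3:print(k,nm,st[i,4],X[l==i].mean().round(3),Y[l==i].mean().round(3),P[l==i][:,2].mean().round(3),c[i].round())
E
```

```text
16.6833 0.09327961056823508 0.0275100692133093 -0.0981418356782476
scene brass px 18 of 95
side brass px 44 of 297
scene tray 18 -0.077 0.032 0.021 [298. 212.]
scene bottle 276 0.088 -0.005 0.131 [317. 243.]
side tray 31 -0.022 -0.005 0.017 [258. 235.]
side tray 14 -0.08 0.009 0.022 [272. 239.]
side bottle 120 0.076 0.02 0.112 [226. 211.]
```

```bash
python3 - <<'E'
from h import *
from cell import vision
a,_=vision.camera("side");b,_=vision.camera("scene")
f=lambda i,x,y:cv2.resize(i[y:y+75,x:x+50],(400,600),interpolation=cv2.INTER_CUBIC)
cv2.imwrite("pics/m6.png",np.hstack([f(a,232,180),f(b,280,185)]))
E
```

```text
(no output)
```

View pics/m6.png

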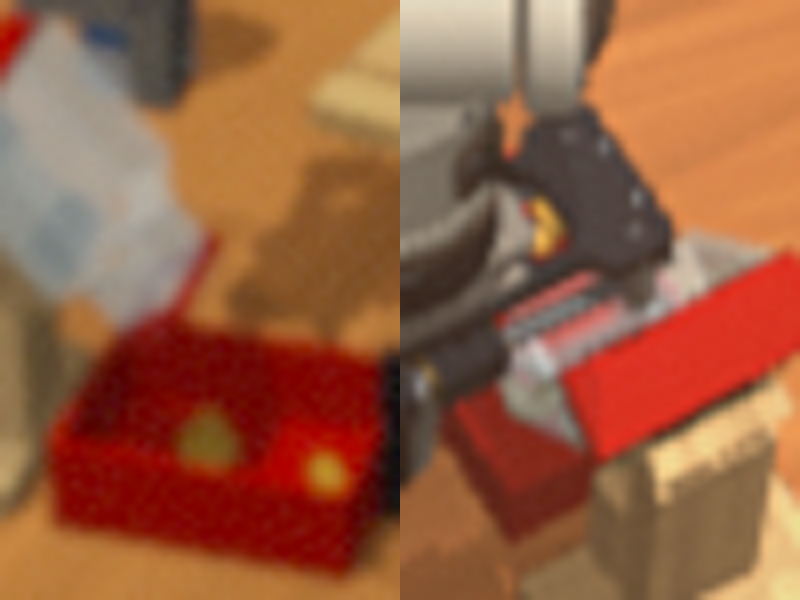

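The side crop shows two knobs in the tray at (210,435) and (325,470). The third isn't visible. I'll give it a few more taps, then look from above.

apply_moves --pt "0 -0.8 0" --pt "0 -0.8 0" --pt "0 0.8 0" --pt "0 0.8 0" --pt "0 -0.8 0" --turn '[0,0,0,0,0]'

```text
t: 17.4
tcp_pos: [0.6033, -0.0458, 0.0942]
tcp_rot: [[0.983, 0.186, 0.003], [0.186, -0.983, -0.004], [0.002, 0.004, -1.0]]
contact_force: [0.4, 1.0, 1.2]
opening: 0.0006
grip_force: 0.0
```

apply_moves --pt "0 -0.8 0" --pt "0 0.8 0" --pt "0 0.8 0" --pt "0 -0.8 0" --pt "0 -0.8 0" --turn '[0,0,0,0,0]'

```text
t: 17.82
tcp_pos: [0.5976, -0.0182, 0.0938]
tcp_rot: [[0.982, 0.188, 0.001], [0.188, -0.982, -0.002], [0.001, 0.002, -1.0]]
contact_force: [0.6, -10.8, 0.7]
opening: 0.0005
grip_force: 5.5
```

apply_moves --pt "0 0.8 0" --pt "0 0.8 0" --pt "0 0 0" --pt "0 0 0" --pt "0 0 0" --turn '[0,0,0,0,0]'

```text
t: 18.23
tcp_pos: [0.6059, -0.0625, 0.0932]
tcp_rot: [[0.982, 0.191, -0.0], [0.191, -0.982, 0.001], [-0.0, -0.001, -1.0]]
contact_force: [0.5, 0.6, -0.6]
opening: 0.0001
grip_force: 0.0
```

```bash
python3 look.py; python3 - <<'E'
from h import *
from cell import read_state
# back off sideways, rise, go over to a viewing place robot-side of the tray
plan(read_state(),[(.605,-.075,.16,.195),(.44,-.10,.19,.195),(.43,.005,.15,.195)],.95)
E
```

```text
18.2333 0.09324570514781322 0.027496729667616182 -0.09856139374309295
scene brass px 17 of 89
side brass px 44 of 308
[[-0.04, 0.14, -0.74], [-0.04, 0.14, -0.74], [-0.04, 0.14, -0.74], [-0.93, -0.04, -0.17], [-0.93, -0.04, -0.17]] [-0.01, -0.01, -0.01, -0.0, -0.0]
[[-0.93, -0.04, -0.17], [-0.93, -0.04, -0.17], [-0.93, -0.04, -0.17], [-0.93, -0.04, -0.17], [0.09, -0.87, 0.33]] [-0.0, -0.0, -0.0, -0.0, -0.0]
[[0.09, -0.87, 0.33], [0.09, -0.87, 0.33], [0.09, -0.87, 0.33], [0.0, 0.0, 0.0], [0.0, 0.0, 0.0]] [-0.0, -0.0, -0.0, 0.0, 0.0]
```

apply_moves --pt "0 0.14 -0.74" --pt "0 0.14 -0.74" --pt "0 0.14 -0.74" --pt "-0.93 0 -0.17" --pt "-0.93 0 -0.17" --turn '[0,0,0,0,0]'

```text
t: 18.75
tcp_pos: [0.5545, -0.0858, 0.1718]
tcp_rot: [[0.981, 0.193, 0.003], [0.193, -0.981, -0.001], [0.003, 0.001, -1.0]]
contact_force: [-0.5, 0.3, 0.0]
opening: 0.0001
grip_force: 0.0
```

apply_moves --pt "-0.93 -0.05 -0.17" --pt "-0.93 -0.05 -0.17" --pt "-0.93 -0.05 -0.17" --pt "-0.93 -0.05 -0.17" --pt "0 -0.87 0.33" --turn '[0,0,0,0,0]'

```text
t: 19.17
tcp_pos: [0.4372, -0.0792, 0.1832]
tcp_rot: [[0.982, 0.187, 0.004], [0.187, -0.982, -0.004], [0.003, 0.005, -1.0]]
contact_force: [0.8, -0.2, 0.1]
opening: 0.0002
grip_force: 0.0
```

apply_moves --pt "0 -0.87 0.33" --pt "0 -0.87 0.33" --pt "0 -0.87 0.33" --pt "0 0 0" --pt "0 0 0" --turn '[0,0,0,0,0]'

```text
t: 19.58
tcp_pos: [0.4223, 0.0023, 0.1505]
tcp_rot: [[0.981, 0.195, -0.001], [0.195, -0.981, 0.0], [-0.001, -0.0, -1.0]]
contact_force: [-0.4, 0.0, -0.3]
opening: 0.0004
grip_force: 0.0
```

```bash
python3 - <<'E'
from h import *
from cell import read_state,vision
u=np.array([.981,.195]);v=np.array([-.195,.981]);o=np.array([.5597,.0288])
m=vision.camera_model("wrist");im,dp=vision.camera("wrist");im2,dp2=vision.camera("scene");im3,dp3=vision.camera("side")
for k,i,P,d in(("wrist",im,wcloud(dp,m),dp),("scene",im2,cloud(dp2,vision.camera_model("scene")),dp2),("side",im3,cloud(dp3,vision.camera_model("side")),dp3)):
    H=cv2.cvtColor(i,cv2.COLOR_BGR2HSV).astype(int);q=P[...,:2]-o;X=q@u;Y=q@v
    g=(d>0)&(X>-.1)&(X<.03)&(abs(Y)<.05)&(P[...,2]>.004)&(P[...,2]<.042)&(H[...,0]>10)&(H[...,0]<35)&(H[...,1]>60)&(H[...,2]>40)
    n,l,st,c=cv2.connectedComponentsWithStats(g.astype(np.uint8))
    for j in range(1,n):
        if st[j,4]>3:print(k,st[j,2:],X[l==j].mean().round(3),Y[l==j].mean().round(3),P[l==j][:,2].mean().round(3),c[j].round())
print(m["origin"])
a=cv2.resize(im[0:240,150:410],(500,462));b=cv2.resize(im2[190:290,270:335],(300,462),interpolation=cv2.INTER_CUBIC)
cv2.imwrite("pics/m7.png",np.hstack([a,b]))
E
```

```text
wrist [ 23  23 403] -0.022 -0.009 0.016 [289.  78.]
wrist [ 48  25 789] -0.08 0.022 0.021 [258. 135.]
scene [14 10 80] -0.076 0.023 0.021 [295. 214.]
side [ 8  7 41] -0.021 -0.008 0.015 [258. 235.]
side [ 6  4 17] -0.079 0.008 0.022 [272. 239.]
[0.4933457  0.01610309 0.34800334]
```

View pics/m7.png

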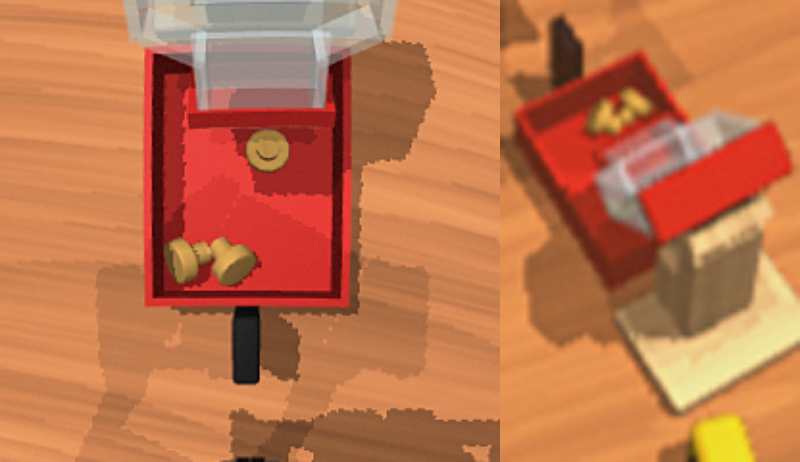

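```bash
python3 - <<'E'
from h import *
from cell import read_state
plan(read_state(),[(.4473,.009,.10,.193),(.4473,.009,.0318,.193)],.7)
E
```

```text
[[0.28, -0.04, 0.57], [0.28, -0.04, 0.57], [0.28, -0.04, 0.57], [0.0, 0.0, 0.57], [0.0, 0.0, 0.57]] [-0.0, -0.0, -0.0, -0.0, -0.0]
[[0.0, 0.0, 0.57], [0.0, 0.0, 0.57], [0.0, 0.0, 0.0], [0.0, 0.0, 0.0], [0.0, 0.0, 0.0]] [-0.0, -0.0, 0.0, 0.0, 0.0]
```

All three knobs are in the tray, at (267,150), (183,260) and (233,260), and the bottle is empty. Gripping the tray again.

apply_moves --pt "0.28 -0.04 0.4" --pt "0.28 -0.04 0.4" --pt "0.28 -0.04 0.4" --pt "0 0 0.4" --pt "0 0 0.4" --turn '[0,0,0,0,0]' --jaw 0.5

```text
t: 20.15
tcp_pos: [0.4482, 0.0083, 0.091]
tcp_rot: [[0.982, 0.19, 0.001], [0.19, -0.982, -0.0], [0.001, 0.001, -1.0]]
contact_force: [0.6, -0.3, 0.3]
opening: 0.0314
grip_force: 0.0
```

apply_moves --pt "0 0 0.5" --pt "0 0 0.5" --pt "0 0 0.5" --pt "0 0 0.46" --pt "0 0 0" --turn '[0,0,0,0,0]'

```text
t: 20.57
tcp_pos: [0.4455, 0.0088, 0.0301]
tcp_rot: [[0.982, 0.19, -0.004], [0.19, -0.982, 0.001], [-0.004, -0.002, -1.0]]
contact_force: [-0.4, 0.6, 0.2]
opening: 0.0459
grip_force: 0.0
```

apply_moves --pt "0 0 0" --pt "0 0 0" --pt "0 0 0" --pt "0 0 0" --pt "0 0 0" --turn '[0,0,0,0,0]' --jaw 0 --squeeze 45

```text
t: 20.98
tcp_pos: [0.4478, 0.0091, 0.033]
tcp_rot: [[0.982, 0.191, 0.001], [0.191, -0.982, -0.0], [0.001, 0.001, -1.0]]
contact_force: [-0.3, 0.6, -1.0]
opening: 0.0149
grip_force: 0.0
```

apply_moves --pt "0 0 0" --pt "0 0 0" --pt "0 0 0" --pt "0 0 0" --pt "0 0 0" --turn '[0,0,0,0,0]'

```text
t: 21.4
tcp_pos: [0.4477, 0.0091, 0.0328]
tcp_rot: [[0.981, 0.192, 0.001], [0.192, -0.981, -0.0], [0.001, 0.001, -1.0]]
contact_force: [-1.0, -0.5, 6.5]
opening: 0.0113
grip_force: 45.0
```

```bash
python3 - <<'E'
from h import *
from cell import read_state
yw=-.0236
# tray centre to grip 0.078 along tray x
tx,ty=.5196-.078*np.cos(yw),-.3256-.078*np.sin(yw);print(tx,ty)
plan(read_state(),[(.4473,.009,.044,.193),(.372,-.006,.046,.193),(.372,-.006,.10,.193),(tx,ty,.11,yw),(tx,ty,.055,yw)],.5,.5)
E
```

```text
0.4416217204318542 -0.32375937087056955
[[-0.01, 0.0, -0.37], [-0.43, 0.0, -0.01], [-0.43, 0.0, -0.01], [-0.43, 0.0, -0.01], [-0.43, 0.0, -0.01]] [-0.0, -0.0, -0.0, -0.0, -0.0]
[[-0.43, 0.0, -0.01], [-0.43, 0.0, -0.01], [0.0, 0.0, -0.45], [0.0, 0.0, -0.45], [0.0, 0.0, -0.45]] [-0.0, -0.0, -0.0, -0.0, -0.0]
[[0.0, 0.0, -0.45], [0.01, 0.49, -0.02], [0.02, 0.49, -0.02], [0.02, 0.49, -0.02], [0.03, 0.49, -0.02]] [-0.0, 0.12, 0.12, 0.12, 0.12]
[[0.03, 0.49, -0.02], [0.04, 0.49, -0.02], [0.04, 0.49, -0.02], [0.05, 0.49, -0.02], [0.05, 0.49, -0.02]] [0.12, 0.12, 0.12, 0.12, 0.12]
[[0.05, 0.49, -0.02], [0.06, 0.49, -0.02], [0.06, 0.49, -0.02], [0.07, 0.49, -0.02], [0.07, 0.49, -0.02]] [0.12, 0.12, 0.12, 0.12, 0.12]
[[0.08, 0.49, -0.02], [0.08, 0.49, -0.02], [0.09, 0.48, -0.02], [0.09, 0.48, -0.02], [0.1, 0.48, -0.02]] [0.12, 0.12, 0.12, 0.12, 0.12]
[[0.1, 0.48, -0.02], [0.11, 0.48, -0.02], [0.11, 0.48, -0.02], [0.0, 0.0, 0.46], [0.0, 0.0, 0.46]] [0.12, 0.12, 0.12, 0.0, 0.0]
[[0.0, 0.0, 0.46], [0.0, 0.0, 0.46], [0.0, 0.0, 0.0], [0.0, 0.0, 0.0], [0.0, 0.0, 0.0]] [0.0, 0.0, 0.0, 0.0, 0.0]
```

apply_moves --pt "0 0 -0.38" --pt "-0.2 0 0" --pt "-0.4 0 0" --pt "-0.5 0 0" --pt "-0.5 0 0" --turn '[0,0,0,0,0]'

```text
t: 21.82
tcp_pos: [0.3981, 0.0004, 0.0424]
tcp_rot: [[0.981, 0.192, -0.002], [0.192, -0.981, 0.001], [-0.002, -0.001, -1.0]]
contact_force: [-0.3, -0.7, -2.9]
opening: 0.0116
grip_force: 45.0
```

apply_moves --pt "-0.5 0 0" --pt "-0.4 0 -0.2" --pt "0 0 -0.45" --pt "0 0 -0.5" --pt "0 0.1 -0.5" --turn '[0,0,0,0,0]'

```text
t: 22.23
tcp_pos: [0.3722, -0.0073, 0.0922]
tcp_rot: [[0.981, 0.192, -0.003], [0.192, -0.981, 0.001], [-0.003, -0.002, -1.0]]
contact_force: [-0.4, 0.5, -2.6]
opening: 0.0114
grip_force: 45.0
```

apply_moves --pt "0 0.2 -0.3" --pt "0.01 0.35 0" --pt "0.02 0.5 0" --pt "0.02 0.5 0" --pt "0.03 0.5 0" --turn '[0,0.12,0.12,0.12,0.12]'

```text
t: 22.65
tcp_pos: [0.3866, -0.0691, 0.1007]
tcp_rot: [[0.988, 0.153, -0.002], [0.153, -0.988, 0.001], [-0.002, -0.001, -1.0]]
contact_force: [1.0, -0.4, -2.9]
opening: 0.0118
grip_force: 45.0
```

apply_moves --pt "0.03 0.5 0" --pt "0.04 0.5 0" --pt "0.04 0.5 0" --pt "0.05 0.5 0" --pt "0.05 0.5 0" --turn '[0.12,0.12,0.12,0.12,0.12]'

```text
t: 23.07
tcp_pos: [0.4028, -0.1427, 0.1005]
tcp_rot: [[0.995, 0.105, -0.002], [0.105, -0.995, 0.001], [-0.002, -0.001, -1.0]]
contact_force: [-0.7, 0.3, -3.5]
opening: 0.0118
grip_force: 45.0
```

apply_moves --pt "0.05 0.5 0" --pt "0.06 0.5 0" --pt "0.06 0.5 0" --pt "0.07 0.5 0" --pt "0.07 0.5 0" --turn '[0.12,0.12,0.12,0.12,0.12]'

```text
t: 23.48
tcp_pos: [0.4195, -0.217, 0.1016]
tcp_rot: [[0.998, 0.057, -0.0], [0.057, -0.998, 0.0], [-0.0, -0.0, -1.0]]
contact_force: [0.6, -0.3, -2.8]
opening: 0.0115
grip_force: 45.0
```

```bash
python3 - <<'E'
from h import *
from cell import read_state
plan(read_state(),[(.4416,-.3238,.11,-.0236),(.4416,-.3238,.06,-.0236)],.5,.5)
E
```

```text
[[0.07, 0.45, -0.03], [0.07, 0.45, -0.03], [0.08, 0.45, -0.03], [0.08, 0.45, -0.03], [0.08, 0.45, -0.03]] [0.13, 0.13, 0.13, 0.13, 0.13]
[[0.09, 0.45, -0.03], [0.09, 0.44, -0.03], [0.1, 0.44, -0.03], [0.0, 0.0, 0.42], [0.0, 0.0, 0.42]] [0.13, 0.13, 0.13, -0.0, -0.0]
[[0.0, 0.0, 0.42], [0.0, 0.0, 0.42], [0.0, 0.0, 0.0], [0.0, 0.0, 0.0], [0.0, 0.0, 0.0]] [-0.0, -0.0, 0.0, 0.0, 0.0]
```

apply_moves --pt "0.07 0.45 0" --pt "0.07 0.45 0" --pt "0.08 0.45 0" --pt "0.08 0.45 0" --pt "0.08 0.45 0" --turn '[0.13,0.13,0.13,0.13,0.13]'

```text
t: 23.9
tcp_pos: [0.4336, -0.2838, 0.1018]
tcp_rot: [[1.0, 0.005, -0.0], [0.005, -1.0, 0.0], [-0.0, -0.0, -1.0]]
contact_force: [0.5, -0.5, -2.0]
opening: 0.0119
grip_force: 45.0
```

apply_moves --pt "0.09 0.45 0" --pt "0.09 0.44 0" --pt "0.1 0.44 0" --pt "0 0 0.3" --pt "0 0 0.4" --turn '[0.13,0.13,0.13,0,0]'

```text
t: 24.32
tcp_pos: [0.4423, -0.3237, 0.0811]
tcp_rot: [[1.0, -0.026, 0.001], [-0.026, -1.0, -0.001], [0.002, 0.001, -1.0]]
contact_force: [-0.1, 0.9, -2.3]
opening: 0.0118
grip_force: 45.0
```

apply_moves --pt "0 0 0.3" --pt "0 0 0" --pt "0 0 0" --pt "0 0 0" --pt "0 0 0" --turn '[0,0,0,0,0]'

```text
t: 24.73
tcp_pos: [0.442, -0.3225, 0.0726]
tcp_rot: [[1.0, -0.025, 0.001], [-0.025, -1.0, -0.001], [0.001, 0.001, -1.0]]
contact_force: [0.4, 0.0, -2.4]
opening: 0.0117
grip_force: 45.0
```

```bash
cat > chk.py <<'E'
from h import *
from cell import read_state,vision
m=vision.camera_model("wrist");s=read_state();im,dp=vision.camera("wrist");P=wcloud(dp,m);H=cv2.cvtColor(im,cv2.COLOR_BGR2HSV).astype(int)
red=((H[...,0]<6)|(H[...,0]>174))&(H[...,1]>150)&(dp>0)
f=red&(abs(P[...,0]-.52)<.12)&(abs(P[...,1]+.325)<.12)
z=np.percentile(P[f][:,2],99);q=P[f&(P[...,2]>z-.008)];print("rim",rect(q),z)
r=rect(q);print("dev mm",r[0][0]-519.6,r[0][1]+325.6)
T=(P[...,:2]-np.array(r[0])/1e3)
g=(dp>0)&(abs(T[...,0])<.06)&(abs(T[...,1])<.046)&(P[...,2]<z-.004)&(H[...,0]>10)&(H[...,0]<35)&(H[...,1]>60)&(H[...,2]>40)
n,l,st,c=cv2.connectedComponentsWithStats(g.astype(np.uint8));print([(int(a[4]),T[l==i].mean(0).round(3).tolist()) for i,a in enumerate(st) if i and a[4]>20])
a,dps=vision.camera("scene");Q=cloud(dps,vision.camera_model("scene"));Hs=cv2.cvtColor(a,cv2.COLOR_BGR2HSV).astype(int)
k=(abs(Q[...,0]-.52)<.15)&(abs(Q[...,1]+.325)<.13)&(Q[...,2]>.012)&(Q[...,2]<.03)&(Hs[...,0]>10)&(Hs[...,0]<35)
print("panel",rect(Q[k]),np.median(Q[k][:,2]))
print(s["t"],s["tcp_pos"],s["contact_force"],s["opening"])
E
python3 chk.py
```

```text
rim ((516.8045654296875, -324.79693603515625), (100.252685546875, 134.7302703857422), 88.61763763427734) 0.08535490378274342
dev mm -2.7954345703125227 0.8030639648437727
[(938, [0.018, -0.013]), (935, [-0.033, 0.001]), (885, [-0.034, 0.031])]
panel ((519.4309692382812, -325.9194641113281), (180.87307739257812, 223.07057189941406), 88.69741821289062) 0.02007767784764014
24.7333 [ 0.44200096 -0.32247272  0.07262125] [ 0.42948577  0.01667135 -2.3941042 ] 0.011717351705567647
```

All three knobs are aboard and the tray is within 3 mm of the panel's middle. Lowering it now.

apply_moves --pt "0.1 0.03 0.3" --pt "0 0 0.25" --pt "0 0 0.1" --pt "0 0 0.03" --pt "0 0 0" --turn '[0,0,0,0,0]'

```text
t: 25.25
tcp_pos: [0.4446, -0.3233, 0.0513]
tcp_rot: [[1.0, -0.025, -0.0], [-0.025, -1.0, 0.001], [-0.0, -0.001, -1.0]]
contact_force: [0.1, 0.3, -1.9]
opening: 0.0115
grip_force: 45.0
```

apply_moves --pt "0 0 0.03" --pt "0 0 0" --pt "0 0 0" --pt "0 0 0" --pt "0 0 0" --turn '[0,0,0,0,0]'

```text
t: 25.67
tcp_pos: [0.4447, -0.3236, 0.0509]
tcp_rot: [[1.0, -0.025, 0.0], [-0.025, -1.0, -0.0], [0.0, 0.0, -1.0]]
contact_force: [-1.5, -0.7, -1.1]
opening: 0.0117
grip_force: 45.0
```

apply_moves --pt "0 0 0.03" --pt "0 0 0" --pt "0 0 0" --pt "0 0 0" --pt "0 0 0" --turn '[0,0,0,0,0]'

```text
t: 26.08
tcp_pos: [0.4447, -0.3236, 0.0508]
tcp_rot: [[1.0, -0.025, 0.0], [-0.025, -1.0, -0.0], [0.0, 0.0, -1.0]]
contact_force: [-3.2, 1.9, 6.2]
opening: 0.0113
grip_force: 45.0
```

apply_moves --pt "0 0 0" --pt "0 0 0" --pt "0 0 0" --pt "0 0 0" --pt "0 0 0" --turn '[0,0,0,0,0]' --jaw 0.5

```text
t: 26.5
tcp_pos: [0.4446, -0.3235, 0.0498]
tcp_rot: [[1.0, -0.025, 0.0], [-0.025, -1.0, 0.0], [0.0, -0.0, -1.0]]
contact_force: [0.2, -0.7, 0.2]
opening: 0.0431
grip_force: 0.0
```

apply_moves --pt "0 0 -0.4" --pt "0 0 -0.8" --pt "0 0 -0.8" --pt "0 0 -0.8" --pt "0 0 -0.8" --turn '[0,0,0,0,0]'

```text
t: 26.92
tcp_pos: [0.4447, -0.3235, 0.16]
tcp_rot: [[1.0, -0.025, 0.001], [-0.025, -1.0, -0.001], [0.001, 0.001, -1.0]]
contact_force: [0.1, -0.6, -1.0]
opening: 0.0461
grip_force: 0.0
```

```bash
python3 chk.py
```

```text
rim ((511.0351257324219, -325.9850769042969), (100.18028259277344, 152.0758514404297), 88.67729949951172) 0.06392424669533045
dev mm -8.564874267578148 -0.38507690429685226
[(425, [0.026, -0.013]), (416, [-0.025, 0.002]), (408, [-0.027, 0.032])]
panel ((519.9943237304688, -305.7077331542969), (219.8004150390625, 223.04856872558594), 88.7415542602539) 0.020032274080024837
26.9167 [ 0.44467197 -0.32349184  0.16001926] [ 0.13233492 -0.58189237 -1.01850768] 0.046063057442250865
```

```bash
python3 -c "from cell import close_job;print(close_job())"
```

```text
the job is handed in; nothing more can be done
None
```

The job is handed in at about 27 s: the bottle is empty, and the red tray with all three knobs lies flat in the middle of the door panel, released, with the gripper clear.

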